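# Make up a centrifuge bucket: insert, two tubes, lid

## Robot

A 7-joint arm with a two-finger parallel gripper is mounted at the origin on a cart in front of the work surface, level with it; the furniture and walls round the work are solid. World frame = base frame: x ahead of the robot, y to its left, z up, the work surface at z = 0. Lengths are in m, angles in rad, forces in N, time in s.
With the tool pointing down it reaches from about 0.425 to 0.95 m from the base axis. Payload 16.7 kg.
Tool frame: the origin (TCP) lies on the centre line of the jaws, within the pads' length; the fingertips stand r.tip_extent ahead of it and the grasp point (between the pads) is the TCP (r.tip_extent is the distance from the TCP to the fingertips, in m); z points along the fingers, y is the line along which they close (so a half turn about z gives the same grasp; the last joint's range is limited). The gripper opens to 94 mm and grips with 3 to 60 N. Pads are 16 mm wide; open, the fingers measure 119 mm over their backs; the gripper's body (75 mm by 177 mm) begins 78 mm behind the grasp point.
Start: joints at [1.048, 0.426, 0.074, 1.606, -0.034, 1.111, -0.067], TCP at [0.246, -0.628, 0.224] pointing down, gripper open.
Joint ranges: [-2.85, 2.85], [-0.5, 2.14], [-1.23, 1.37], [0.21, 2.46], [-1.02, 4.16], [0.16, 2.05], [-2.73, 2.73]. Speed limits (rad/s): [1.89, 1.89, 2.39, 2.39, 3.01, 3.01, 3.01].

## Interface

Orientations are given as a unit quaternion [x, y, z, w].
In Python, from bench import r gives the robot as it stands.
- The arm moves only by the tool carry_out, never from a script. Its argument "motion" is a list of rows, each a list of 5 numbers: the finger opening in m, from 0 to 0.094, then the shift along the tool's x, y, z in m, then the turn about the tool's z in degrees. In form: [[claw, dx, dy, dz, roll], ...]. A call has 1 to 10 rows; each row shifts and turns the commanded pose from where the row before left it, along the tool's axes as they then stand; what a row does not reach is not made up. A row lasts 1/12 s, in which the tool goes at most 41.7 mm and 7.16 degrees, less where a joint would pass 70% of its speed; a pose out of reach is approached as far as the arm can. A call with a gripper value outside its range is refused whole. The fingers move at their own pace and stop on an object; "grip_force" is the grip in N (left out, the last holds). Time passes only in rows, so rows that do not move let the fingers close. It gives the time, the measured TCP pose, the force, the opening and the grip force at its end, in the units of the state.
- r.state(): the state, without advancing time (a new reading comes with each control period).
- r.snapshot(name): name is "scene" or "side" or "wrist"; returns a dict with "color" (480x640x3 uint8, red, green, blue), "fx", "fy", "cx", "cy" (pixels), "position" and "rotation" of the camera in the world. Camera axes: x right, y up, looking along -z (the intrinsics and any distortion apply to the point x, -y, -z); pixel columns grow to the right and rows downward; lengths in m; the calibration is good to about 2 mm. A picture is of the moment at which its call begins. There is no depth.
- r.sign_off(): hands the job in; it is judged then, once.
The state is a dict: "t": time; "joint_positions": joint angles; "dq": joint speeds; "joint_torque": joint torques, N m; "position": TCP position; "tool_rot": TCP orientation; "ft_force": force on the tool from outside, world axes, zero at the start; "ft_torque": the same for the moment, N m; "width": finger opening in m; "gripper_force": force on a finger pad.
Only numpy, scipy, OpenCV 4.12 (cv2) and the standard library are available. Lean on these libraries where they do the work, as an engineer would, in place of code of your own. Each camera call takes 0.05 s, during which the arm holds its last target. There are 200 camera calls.

## Task

Make up the open aluminium centrifuge bucket for the next spin. First seat the tube insert whose four narrow bores fit the sample tubes fully home in the bucket, then stand the two capped tubes from the white rack in it, in diagonally opposite bores so that the bucket swings in balance, and last put the clear lid on, fully down on the bucket's flange. Leave the other insert, with the two wide bores, where it stands.

Things in the scene. Friction and masses are not known exactly. Their poses are not given: they have to be found in the camera images.
- bucket: Open rectangular aluminium centrifuge bucket on a black pad, fixed. Origin: centre of its underside, on the worktop; x along its long side. Well 84 (x) x 64 (y) mm, floor at z 12; rim (101 x 81 outside) at z 62, the top 9 mm of the mouth flares 5 mm a side. Round it at z 44 a flange 122 x 102 carries the lid. Insert and lid fit either way round.
- insert_narrow: Insert to use: loose white block 80 (x) x 60 (y) x 50 mm, 0.18 kg, origin centre of underside. Four 20 mm bores at x +-24, y +-15 mm, floors at z 10, mouths at z 50 with 2 mm chamfer. Carrying tab in the middle of its top, 18 (x) x 12 (y) mm, z 50 to 74: grip it across y. Fully home, its origin is 12 mm above the bucket's.
- insert_wide: The other insert, to be left: the same white block 80 x 60 x 50 mm with a carrying tab (10 x 12 mm), but only two bores, 30 mm in diameter. Loose. Origin: centre of its underside.
- tube_a: Capped sample tube (green cap), 92 mm high, loose, 0.02 kg, upright in the white rack. Origin: centre of its foot, z up. Body 15.6 mm in diameter, cap 18.8 mm in diameter from z 72 to 92: lift it by the cap. Seated in a bore, its foot is 10 mm above the insert's origin.
- tube_b: The second capped sample tube, the same size and look as tube_a, in the same rack. The two are interchangeable.
- spin_rack: White two-deck tube rack, 44 (x) x 138 (y) x 50 mm high, fixed. Origin: centre of its underside. Four 20 mm places along y at -48, -16, 16, 48 mm; tube_a stands at y -48, tube_b at y 16, feet 5 mm above the origin, caps 77 to 97 mm above the worktop.
- towel_dispenser: Not part of the job, an obstacle to carry over: beige towel dispenser, fixed in the middle of the worktop. Origin: centre of its underside; about 200 (x) x 270 (y) mm and 210 mm high.
- lid: Tall clear lid with white rim, open below, loose, 0.16 kg, upright. Origin: centre of its lower edge; x along its long side. Inside 106 (x) x 86 (y) x 75 mm, mouth flared 4 mm a side; outside 120 x 100, top at z 79. White bar grip 44 (x) x 14 (y) mm, z 82 to 109: grip it across y. Seated, its origin is 44 mm above the bucket's; tubes in the bucket reach 114 mm above the bucket's origin.

How it is judged:
On the way, in this order (a step that is already met when the one before it is completed fails the run):
1. the four-bore insert is fully home in the bucket (z of insert_narrow in the frame of bucket between 0.008 and 0.016 m and horizontal distance between insert_narrow and bucket below 0.006 m and angle between insert_narrow's own z axis and vertical below 0.06 rad), for 0.2 s.
2. both tubes stand fully down in diagonally opposite bores of the insert in the bucket (all of step 1 and z of tube_a in the frame of insert_narrow between 0.006 and 0.014 m and angle between each of tube_a, tube_b's own z axis and vertical below 0.2 rad and z of tube_b in the frame of insert_narrow between 0.006 and 0.014 m and ((x of tube_a in the frame of insert_narrow above 0.008 m and y of tube_a in the frame of insert_narrow above 0.008 m and x of tube_b in the frame of insert_narrow below -0.008 m and y of tube_b in the frame of insert_narrow below -0.008 m) or (x of tube_a in the frame of insert_narrow above 0.008 m and y of tube_a in the frame of insert_narrow below -0.008 m and x of tube_b in the frame of insert_narrow below -0.008 m and y of tube_b in the frame of insert_narrow above 0.008 m) or (x of tube_a in the frame of insert_narrow below -0.008 m and y of tube_a in the frame of insert_narrow above 0.008 m and x of tube_b in the frame of insert_narrow above 0.008 m and y of tube_b in the frame of insert_narrow below -0.008 m) or (x of tube_a in the frame of insert_narrow below -0.008 m and y of tube_a in the frame of insert_narrow below -0.008 m and x of tube_b in the frame of insert_narrow above 0.008 m and y of tube_b in the frame of insert_narrow above 0.008 m))), for 0.2 s.
3. the lid is fully down over them on the flange (all of step 2 and z of lid in the frame of bucket between 0.04 and 0.048 m and horizontal distance between lid and bucket below 0.009 m and angle between lid's own z axis and vertical below 0.06 rad), for 0.2 s.
At the end, for the whole second after the job is handed in: Four-bore insert on the bucket floor (4 mm in height, 6 mm off centre); both tubes fully down in diagonally opposite bores (foot within 4 mm of the bore floor, lean under 0.2 rad); lid level on the flange (4 mm in height, 9 mm off centre); all released and at rest (all of step 3 and linear speed of each of insert_narrow, lid, tube_a, tube_b below 0.02 m/s); the robot touches nothing.
It fails at once if the wide-bore insert is moved from where it stands (over 30 mm) (distance of insert_wide from where it was at the start of the episode above 0.03 m).
It also fails if it takes over 136 s, if anything falls off the work surface, if the arm or the gripper's body presses on something with over 40 N, if the wrist force passes 120 N, or if a joint passes its speed limit or range.

## Working session

There is one attempt and no reset: what is moved stays moved. The work goes in short steps, Python scripts to look and compute and a tool call to move; the robot and the scene stay as the last step left them, time stands still between calls to the robot, and variables do not carry over. Pictures are saved under pics/ and viewed, at most 17 in all, crops included, and the job is handed in when it is done.

Besides the shell and the picture viewer there is one more tool, called after "Call:" as name(argument=value, ...) on one line, values as JSON. carry_out: Moves the arm, as the interface text tells. Its arguments: {"type":"object","properties":{"motion":{"type":"array","items":{"type":"array","items":{"type":"number"}}},"grip_force":{"type":"number"}},"required":["motion"]}

```bash
mkdir -p pics; ls; python3 - <<'E'
from bench import r
import cv2
s=r.state(); print(s, r.tip_extent)
for n in("scene","side","wrist"):
    d=r.snapshot(n); cv2.imwrite(f"pics/{n}0.png",d["color"][:,:,::-1]); print(n,{k:v for k,v in d.items() if k!="color"})
E
```

```text
pics
{'t': 0.0, 'joint_positions': array([ 1.04753998,  0.42673778,  0.0738752 ,  1.60661036, -0.03410666,
        1.11080595, -0.06711311]), 'dq': array([-1.50893157e-04,  2.11734058e-05,  8.63645050e-04,  8.86358094e-05,
       -6.75736945e-04,  1.32264407e-04, -1.35767890e-03]), 'joint_torque': array([ 2.07533172e-03, -9.35811496e+01,  3.66823331e+00, -4.54198194e+01,
       -4.87967930e-02,  1.99092185e-02,  1.27027211e-04]), 'position': array([ 0.24625866, -0.62802414,  0.223771  ]), 'tool_rot': array([ 9.82595325e-01,  1.85757918e-01, -1.69998692e-04, -6.28009554e-04]), 'ft_force': array([ 0.31836125, -0.38269906,  0.37331158]), 'ft_torque': array([-0.040076  , -0.04903343,  0.03878606]), 'gripper_force': 0.0, 'width': 0.09396723274928978} 0.019
scene {'fx': 449.60024708889114, 'fy': 449.60024708889114, 'cx': 325.24540330010603, 'cy': 234.3502034442106, 'position': array([0.03183204, 0.57303075, 1.06730827]), 'rotation': array([-0.11864273,  0.28600478,  0.88397285, -0.35031009])}
side {'fx': 500.66344827633515, 'fy': 500.66344827633515, 'cx': 327.33801260464963, 'cy': 236.5007972461604, 'position': array([ 0.7281267 , -0.57689302,  1.10390455]), 'rotation': array([0.26013376, 0.03976132, 0.13691781, 0.95498847])}
wrist {'fx': 411.4013064902189, 'fy': 411.4013064902189, 'cx': 322.1412240063495, 'cy': 247.37995726431652, 'position': array([ 0.31652547, -0.60038326,  0.38455524]), 'rotation': array([-0.10889879,  0.07423715, -0.55903806,  0.81860024])}
```

View pics/scene0.png

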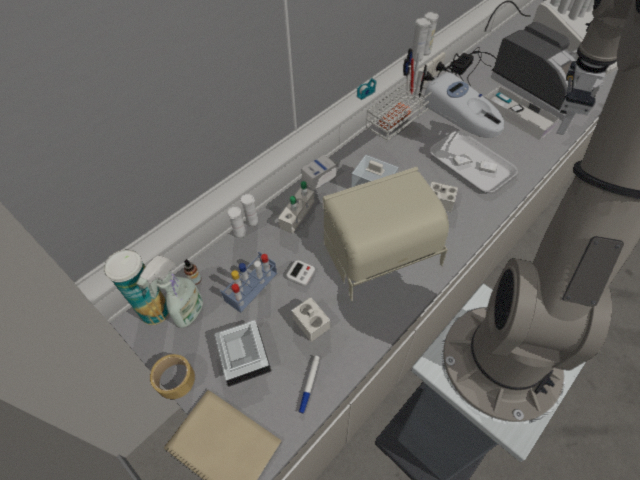

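View pics/side0.png

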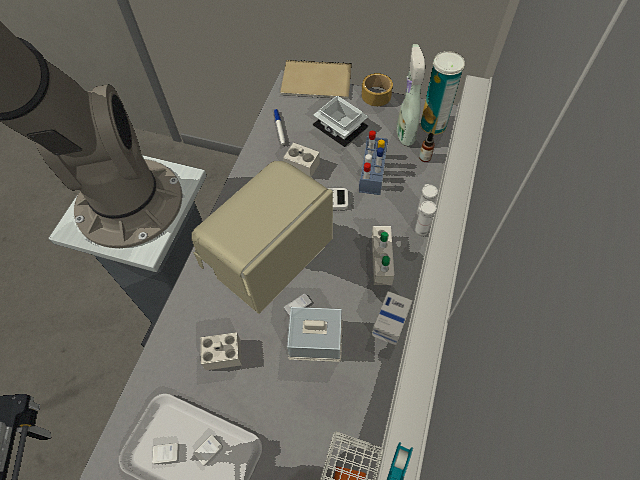

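View pics/wrist0.png

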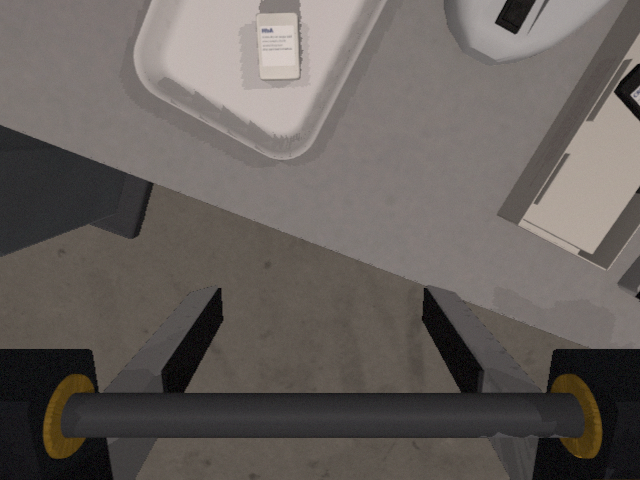

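The side view shows the four-bore insert at (219,350) and the lid at (315,332). The rack caps are at (384,237) and (386,262), the bucket at (340,118) and the wide insert at (301,158). The scene view shows the bucket at (243,350), the caps at (293,200) and (304,185), and the narrow insert at about (443,192), partly hidden by the dispenser. The wrist view shows only the tray and the worktop edge.

```bash
cat > h.py <<'E'
import numpy as np, cv2
from scipy.spatial.transform import Rotation as R
from bench import r
def snap(n,f=None):
    d=r.snapshot(n)
    if f: cv2.imwrite(f"pics/{f}.png",d["color"][:,:,::-1])
    return d
def ray(d,u,v):
    return R.from_quat(d["rotation"]).apply([(u-d["cx"])/d["fx"],-(v-d["cy"])/d["fy"],-1.])
def onz(d,u,v,z):
    a=ray(d,u,v);p=d["position"];return p+a*(z-p[2])/a[2]
def tri(obs):
    A=np.zeros((3,3));b=np.zeros(3)
    for d,u,v in obs:
        a=ray(d,u,v);a/=np.linalg.norm(a);M=np.eye(3)-np.outer(a,a);A+=M;b+=M@d["position"]
    p=np.linalg.solve(A,b)
    return p,[np.linalg.norm(np.cross(p-d["position"],(lambda a:a/np.linalg.norm(a))(ray(d,u,v)))) for d,u,v in obs]
def proj(d,p):
    c=R.from_quat(d["rotation"]).inv().apply(np.asarray(p)-d["position"])
    return d["cx"]+d["fx"]*c[0]/-c[2], d["cy"]-d["fy"]*c[1]/-c[2]
def tool():
    s=r.state();return s["position"],R.from_quat(s["tool_rot"])
def delta(p,yaw=None):
    "tool-axis shift to world p; turn (deg) to bring tool y axis to world yaw (deg, mod 180)"
    q,T=tool();out=[np.round(T.inv().apply(np.asarray(p)-q)*1000,1)]
    y=T.apply([0,1,0]);out.append(np.degrees(np.arctan2(y[1],y[0])))
    if yaw is not None: out.append(((out[1]-yaw)+90)%180-90)
    return out
E
python3 - <<'E'
from h import *
sc=snap("scene");si=snap("side")
for n,u,v,z in[("ins_n",219,349,.05),("lidgrip",315,326,.109),("capA",384,236,.097),("capB",386,260,.097),("bucket",340,118,.062),("ins_w",301,158,.05),("disp",290,215,.21)]:
    print(n,onz(si,u,v,z).round(3))
w=snap("wrist");q,T=tool();print("cam in tool",T.inv().apply(w["position"]-q),(T.inv()*R.from_quat(w["rotation"])).as_matrix().round(3))
print(T.as_matrix().round(3))
a=cv2.resize(si["color"][290:380,170:350],None,fx=4,fy=4,interpolation=2)
b=cv2.resize(si["color"][90:180,260:440],None,fx=4,fy=4,interpolation=2)
cv2.imwrite("pics/c1.png",a[:,:,::-1])
E
```

```text
ins_n [ 0.403 -0.318  0.05 ]
lidgrip [ 0.595 -0.231  0.109]
capA [0.683 0.029 0.097]
capB [ 0.701 -0.031  0.097]
bucket [0.475 0.391 0.062]
ins_w [0.411 0.233 0.05 ]
disp [ 0.484 -0.044  0.21 ]
cam in tool [ 0.07548319 -0.00034319 -0.16062773] [[-0.001  0.965  0.261]
 [ 1.     0.002 -0.001]
 [-0.001  0.261 -0.965]]
[[ 0.931  0.365 -0.   ]
 [ 0.365 -0.931  0.   ]
 [-0.    -0.    -1.   ]]
```

View pics/c1.png

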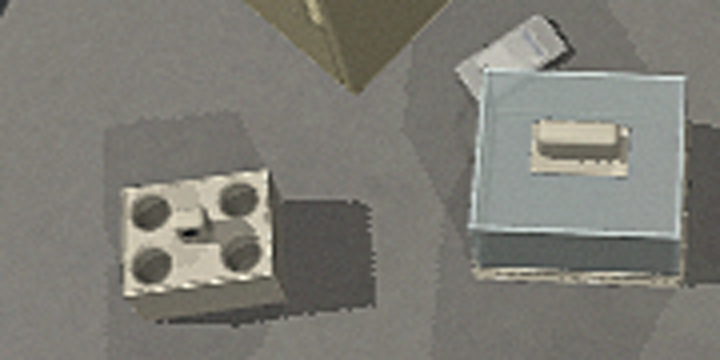

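The crop shows the four bores at crop (150,212), (239,199), (151,264) and (241,253), with the tab in the middle near (192,222). The lid's grip bar runs along its long side at (580,140).

```bash
python3 - <<'E'
from h import *
si=snap("side")
P=[onz(si,170+u/4,290+v/4,.05) for u,v in[(150,212),(239,199),(151,264),(241,253)]]
c=sum(P)/4;x=P[1]-P[0]+P[3]-P[2];a=np.degrees(np.arctan2(x[1],x[0]));print(c,a,[np.linalg.norm(P[i]-P[j]) for i,j in((0,1),(2,3),(0,2),(1,3))])
print(delta([c[0],c[1],.26],a+90))
P=[onz(si,170+u/4,290+v/4,.079) for u,v in[(485,72),(685,77),(682,238),(470,228)]];print(np.array(P).round(3),sum(P)/4)
for i in range(4):
  e=P[(i+1)%4]-P[i];print(np.linalg.norm(e),np.degrees(np.arctan2(e[1],e[0])))
E
```

```text
[ 0.40173679 -0.3163502   0.05      ] 24.259812252912386 [np.float64(0.04823406248768309), np.float64(0.04807434805332109), np.float64(0.02904401933217617), np.float64(0.03032117785327296)]
[array([ 258.5, -233.7,  -35.6]), np.float64(-68.59219273970234), np.float64(-2.8520049926147237)]
[[ 0.528 -0.195  0.079]
 [ 0.634 -0.168  0.079]
 [ 0.657 -0.255  0.079]
 [ 0.549 -0.281  0.079]] [ 0.59217336 -0.22472592  0.079     ]
0.10961583205992144 14.749327244402421
0.0902820025790176 -75.41465931352441
0.1115390847955441 -166.46361514604197
0.08794699175527339 103.34416625859708
```

Call:
carry_out(motion=[[0.094,0.0255,-0.0235,-0.0035,-0.3],[0.094,0.0255,-0.0235,-0.0035,-0.3],[0.094,0.0255,-0.0235,-0.0035,-0.3],[0.094,0.0255,-0.0235,-0.0035,-0.3],[0.094,0.0255,-0.0235,-0.0035,-0.3],[0.094,0.0255,-0.0235,-0.0035,-0.3],[0.094,0.0255,-0.0235,-0.0035,-0.3],[0.094,0.0255,-0.0235,-0.0035,-0.3],[0.094,0.0255,-0.0235,-0.0035,-0.3],[0.094,0.0255,-0.0235,-0.0035,-0.3]])

```text
t: 1.18
position: [0.391, -0.3114, 0.2598]
tool_rot: [0.977, 0.212, 0.0, 0.0]
ft_force: [0.6, -0.5, -0.4]
width: 0.0937
gripper_force: 0.0
```

```bash
python3 - <<'E'
from h import *
w=snap("wrist","w1");print(tool()[0],delta([.4017,-.3164,.26],114.26));print(proj(w,[.4017,-.3164,.074]),proj(w,[.4017,-.3164,.05]))
E
```

```text
[ 0.39426689 -0.3056172   0.26062219] [array([ 2.2, 12.9,  0.6]), np.float64(-65.21350731913448), np.float64(0.5264926808655161)]
(np.float64(332.4127761517687), np.float64(218.04019834792518)) (np.float64(331.7311472489648), np.float64(212.98282387156448))
```

View pics/w1.png

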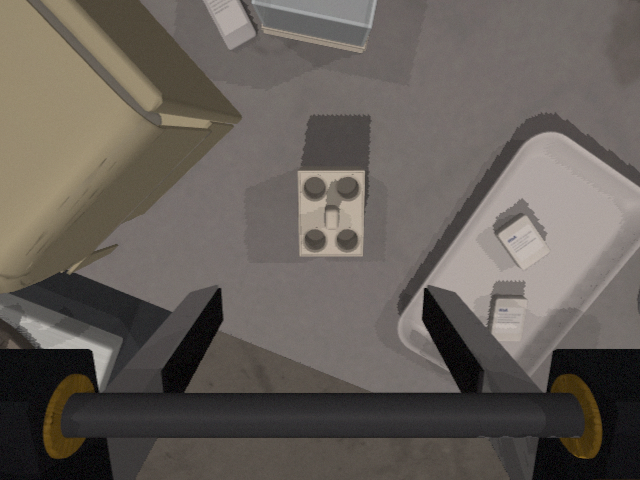

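The wrist view shows the insert square to the image, with bores near (314,188), (348,188), (315,239) and (347,239) and the tab at (332,217). This agrees with the projected position.

```bash
cat >> h.py <<'E'
def bores(d,box,z=.05,lo=8,hi=2000,thr=None):
    "dark round blobs inside box (u0,v0,u1,v1); returns centroids, area"
    u0,v0,u1,v1=box;g=cv2.cvtColor(d["color"],cv2.COLOR_RGB2GRAY)[v0:v1,u0:u1]
    g=cv2.GaussianBlur(g,(3,3),0)
    t=thr or cv2.threshold(g,0,255,cv2.THRESH_OTSU)[0]
    n,l,s,c=cv2.connectedComponentsWithStats((g<t).astype(np.uint8))
    return t,[(c[i][0]+u0,c[i][1]+v0,s[i][4]) for i in range(1,n) if lo<s[i][4]<hi]
E
python3 - <<'E'
from h import *
w=snap("wrist");si=snap("side")
t,b=bores(w,(300,173,363,253));print(t,np.round(b,1))
for q in b:print(onz(w,q[0],q[1],.05).round(4))
ct=[np.mean([ (314,188),(348,188),(315,239),(347,239)],axis=0)]
s=np.mean([(170+u/4,290+v/4) for u,v in[(150,212),(239,199),(151,264),(241,253)]],axis=0)
print(tri([(w,*ct[0]),(si,*s)]),delta([.4017,-.3164,.07],114.26))
E
```

```text
127.0 [[ 316.8  194.1  480. ]
 [ 335.7  197.8 1206. ]
 [ 318.7  244.3  340. ]
 [ 351.   244.5  346. ]]
[ 0.4152 -0.2907  0.05  ]
[ 0.4193 -0.3076  0.05  ]
[ 0.3733 -0.3118  0.05  ]
[ 0.3858 -0.3392  0.05  ]
(array([ 0.40005133, -0.31225005,  0.03666391]), [np.float64(0.0025529680869274853), np.float64(0.002552968086927591)]) [array([  6.5,   8.9, 190.1]), np.float64(-65.3437673710516), np.float64(0.3962326289483826)]
```

Call:
carry_out(motion=[[0.06,0.003,0.0045,0.02,0.2],[0.06,0.003,0.0045,0.02,0.2],[0.06,0,0,0.02,0],[0.06,0,0,0.02,0],[0.06,0,0,0,0],[0.06,0,0,0,0],[0.06,0,0,0,0],[0.06,0,0,0,0]])

```text
t: 2.0
position: [0.4002, -0.3195, 0.1808]
tool_rot: [0.978, 0.208, 0.001, 0.001]
ft_force: [-0.1, 0.3, 1.1]
width: 0.06
gripper_force: 0.0
```

```bash
python3 - <<'E'
from h import *
w=snap("wrist","w2");si=snap("side")
u,v=map(int,proj(w,[.4017,-.316,.05]));print(u,v)
t,b=bores(w,(u-60,v-80,u+60,v+80));print(t,np.round(b,1))
for q in b:print(onz(w,q[0],q[1],.05).round(4))
print(delta([.4015,-.316,.072],114.4))
E
```

```text
318 239
134.0 [[297.9 272.7 635. ]
 [338.1 272.5 631. ]]
[ 0.3721 -0.3123  0.05  ]
[ 0.3843 -0.3397  0.05  ]
[array([  2.4,  -2.6, 108.6]), np.float64(-65.99925320595295), np.float64(-0.39925320595295943)]
```

View pics/w2.png

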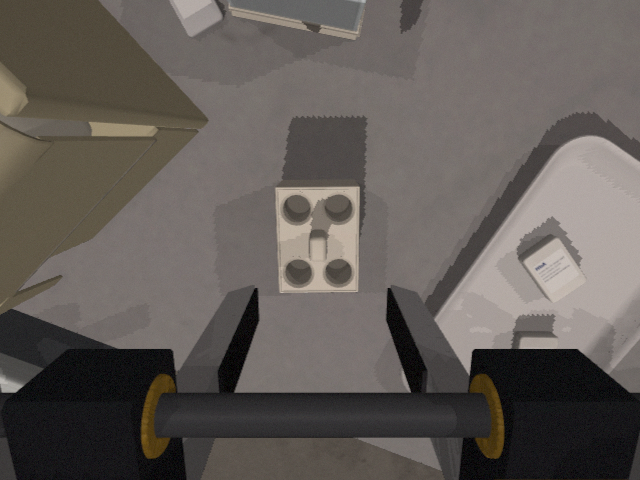

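The bores sit at (298,209), (338,209), (298,273) and (338,273), with the tab at (318,246) between the fingers. The jaws are aligned to within about 3 mm.

Call:
carry_out(motion=[[0.04,0.0015,-0.0026,0.025,-0.4],[0.04,0,0,0.025,0],[0.04,0,0,0.025,0],[0.04,0,0,0.02,0],[0.04,0,0,0.0135,0],[0.04,0,0,0,0],[0.04,0,0,0,0],[0.04,0,0,0,0]], grip_force=30)

```text
t: 2.77
position: [0.4004, -0.316, 0.0715]
tool_rot: [0.977, 0.211, 0.0, 0.0]
ft_force: [0.5, -0.5, 0.6]
width: 0.0399
gripper_force: 0.0
```

```bash
python3 - <<'E'
from h import *
si=snap("side");w=snap("wrist")
print(delta([.4008,-.316,.072],114.4))
from h import *
cv2.imwrite("pics/c2.png",np.hstack([w["color"][180:480,170:470],cv2.resize(si["color"][300:390,170:290],(400,300),interpolation=2)])[:,:,::-1])
E
```

```text
[array([ 0.4,  0.2, -0.5]), np.float64(-65.59051221659207), np.float64(0.009487783407905681)]
```

Call:
carry_out(motion=[[0,0,0,0,0],[0,0,0,0,0],[0,0,0,0,0],[0,0,0,0,0],[0,0,0,0,0],[0,0,0,0,0],[0,0,0,-0.01,0],[0,0,0,-0.02,0],[0,0,0,-0.03,0],[0,0,0,-0.03,0]], grip_force=45)

```text
t: 3.7
position: [0.3995, -0.3153, 0.1622]
tool_rot: [0.977, 0.212, -0.001, -0.001]
ft_force: [0.7, -0.6, -1.0]
width: 0.0119
gripper_force: 45.0
```

```bash
python3 - <<'E'
from h import *
sc=snap("scene");si=snap("side")
def up(d,u0,v0,w,h,k):return cv2.resize(d["color"][v0:v0+h,u0:u0+w],None,fx=k,fy=k,interpolation=2)
cv2.imwrite("pics/c3.png",np.hstack([up(si,305,85,70,70,5),up(sc,205,310,80,70*80//80,5)])[:,:,::-1])
E
```

```text
(no output)
```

View pics/c3.png

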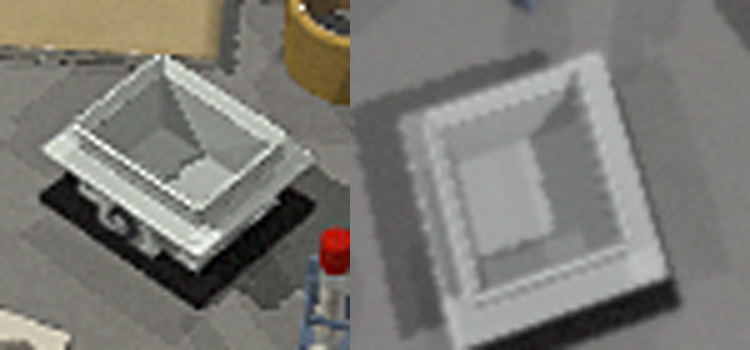

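Left (side view): the bucket's rim corners are at about (160,57), (285,143), (203,210) and (75,127). Right (scene view): the rim is at about (432,118), (580,68), (632,248) and (472,303).

```bash
python3 - <<'E'
from h import *
sc=snap("scene");si=snap("side")
S=[(305+u/5,85+v/5) for u,v in[(160,57),(285,143),(203,210),(75,127)]]
C=[(205+(u-350)/5,310+v/5) for u,v in[(580-148,118),(580,68),(632,248),(472,303)]]
for d,X in((si,S),(sc,C)):
    P=[onz(d,*x,.062) for x in X];print(np.mean(P,0))
    for i in range(4):
        e=P[(i+1)%4]-P[i];print(P[i].round(3),np.linalg.norm(e).round(3),np.degrees(np.arctan2(e[1],e[0])).round(1))
print(tri([(si,*np.mean(S,0)),(sc,*np.mean(C,0))]))
s=r.state();print(s["position"],s["joint_positions"].round(2))
E
```

```text
[0.47172905 0.41521383 0.062     ]
[0.444 0.47  0.062] 0.097 -27.7
[0.53  0.425 0.062] 0.069 -116.9
[0.499 0.363 0.062] 0.095 155.0
[0.413 0.403 0.062] 0.073 64.8
[0.46342581 0.41882333 0.062     ]
[0.522 0.43  0.062] 0.073 -116.1
[0.49  0.364 0.062] 0.096 153.4
[0.404 0.407 0.062] 0.075 63.2
[0.438 0.474 0.062] 0.095 -27.9
(array([0.46821734, 0.41970184, 0.05453196]), [np.float64(0.0027098540841515983), np.float64(0.0027098540841515046)])
[ 0.40036118 -0.31596499  0.16197778] [ 0.65  0.23 -0.12  2.03  0.04  0.88 -0.64]
```

Call:
carry_out(motion=[[0,0,0,-0.03,0],[0,0,0,-0.03,0],[0,0,0,-0.03,-5],[0,0,0,-0.03,-7],[0,0,0,-0.03,-7],[0,0,0,-0.03,-7],[0,0,0,0,-7],[0,0,0,0,-7],[0,0,0,0,-7],[0,0,0,0,-7]])

```text
t: 4.73
position: [0.3997, -0.3155, 0.3398]
tool_rot: [0.773, 0.635, -0.0, -0.001]
ft_force: [0.5, -0.0, -2.2]
width: 0.0119
gripper_force: 45.0
```

Call:
carry_out(motion=[[0,0,0,0,-7],[0,0,0,0,-7],[0,0,0,0,-7],[0,0,0,0,-7],[0,0,0,0,-7],[0,0,0,0,-7],[0,0,0,0,-7],[0,0,0,0,-7],[0,0,0,0,-7],[0,0,0,0,0]])

```text
t: 5.57
position: [0.3997, -0.3156, 0.3397]
tool_rot: [0.327, 0.945, 0.0, -0.001]
ft_force: [-0.4, -0.4, -2.4]
width: 0.0118
gripper_force: 45.0
```

```bash
python3 - <<'E'
from h import *
print(tool()[0],r.state()["joint_positions"].round(2),delta([.52,-0.03,.34],63.5),delta([.54,.38,.34]))
E
```

```text
[ 0.39972609 -0.31555741  0.33972713] [ 0.75  0.08 -0.22  1.81  0.02  1.26  1.43] [array([ 8.210e+01,  2.988e+02, -1.000e-01]), np.float64(51.79887326008379), np.float64(-11.70112673991622)] [array([3.199e+02, 6.333e+02, 4.000e-01]), np.float64(51.79887326008379)]
```

Call:
carry_out(motion=[[0,0.008,0.03,0,0],[0,0.008,0.03,0,0],[0,0.008,0.03,0,0],[0,0.008,0.03,0,0],[0,0.008,0.03,0,0],[0,0.008,0.03,0,0],[0,0.008,0.03,0,0],[0,0.008,0.03,0,0],[0,0.008,0.03,0,0],[0,0.01,0.03,0,0]])

```text
t: 6.4
position: [0.5233, -0.0289, 0.3402]
tool_rot: [0.333, 0.943, -0.0, -0.001]
ft_force: [0.2, 0.2, -2.7]
width: 0.0112
gripper_force: 45.0
```

Call:
carry_out(motion=[[0,0.0235,0.033,0,0],[0,0.0235,0.033,0,0],[0,0.0235,0.033,0,0],[0,0.0235,0.033,0,0],[0,0.0235,0.033,0,0],[0,0.0235,0.033,0,0],[0,0.0235,0.033,0,0],[0,0.0235,0.033,0,0],[0,0.0235,0.033,0,0],[0,0.0235,0.033,0,0]])

```text
t: 7.23
position: [0.545, 0.376, 0.3398]
tool_rot: [0.333, 0.943, -0.001, -0.0]
ft_force: [1.3, -0.5, -2.3]
width: 0.0112
gripper_force: 45.0
```

Call:
carry_out(motion=[[0,0,0,0,-6],[0,0,0,0,-5.7],[0,0,0,0,0],[0,0,0,0,0],[0,0,0,0,0]])

```text
t: 7.65
position: [0.5455, 0.3737, 0.3406]
tool_rot: [0.235, 0.972, -0.0, -0.0]
ft_force: [-0.3, -0.2, -1.7]
width: 0.0116
gripper_force: 45.0
```

```bash
python3 - <<'E'
from h import *
w=snap("wrist","w3");print(tool()[0],r.state()["joint_positions"].round(2),delta([.468,.417,.34],63.5)); print(proj(w,[.468,.417,.062]))
E
```

```text
[0.54551717 0.37365652 0.34080079] [-0.18  0.41 -0.72  1.45  0.27  1.38  0.18] [array([88.8,  3.1,  0.8]), np.float64(62.8083298216283), np.float64(-0.6916701783717087)]
(np.float64(325.7867563841263), np.float64(123.20241982639816))
```

View pics/w3.png

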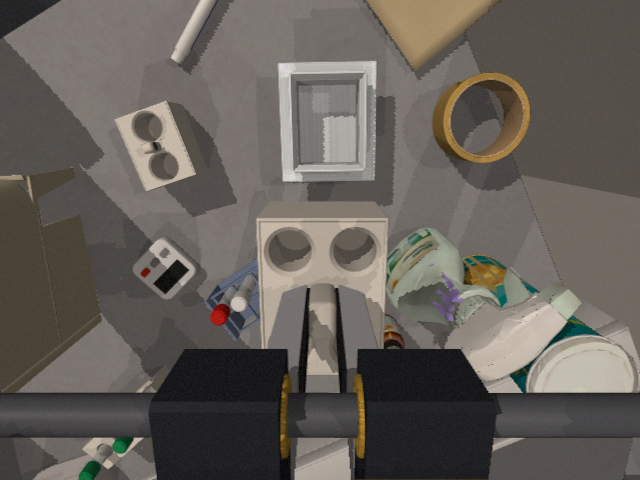

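The bucket is in full view. Its flange corners are near (278,62), (376,62), (375,181) and (283,183), and the well centre is at about (329,122). The held insert's front bores are at (290,249) and (354,249).

```bash
python3 - <<'E'
from h import *
w=snap("wrist");c=w["color"];hsv=cv2.cvtColor(c,cv2.COLOR_RGB2HSV)
x0,y0,x1,y1=262,48,392,198
g=hsv[y0:y1,x0:x1,2];t,m=cv2.threshold(g,0,255,cv2.THRESH_OTSU);print(t)
m=cv2.morphologyEx(m,cv2.MORPH_OPEN,np.ones((3,3)))
cs,h=cv2.findContours(m,cv2.RETR_CCOMP,cv2.CHAIN_APPROX_NONE)
for i,k in enumerate(cs):
    if cv2.contourArea(k)<1500:continue
    b=cv2.boxPoints(cv2.minAreaRect(k))+[x0,y0]
    print("outer" if h[0][i][3]<0 else "hole",cv2.contourArea(k),b.round(1).tolist(),b.mean(0),cv2.minAreaRect(k))
    for z in(.044,.062):
        P=[onz(w,*q,z) for q in b];e=[P[(j+1)%4]-P[j] for j in range(4)]
        print(z,np.mean(P,0).round(4),[np.linalg.norm(q).round(4) for q in e],[np.degrees(np.arctan2(q[1],q[0])).round(1) for q in e])
q,T=tool()
for u,v in[(290,249),(354,249)]:print("ins",(T.inv().apply(onz(w,u,v,q[2]-.022)-q)).round(4))
cv2.imwrite("pics/c4.png",np.hstack([cv2.resize(c[y0:y1,x0:x1],None,fx=3,fy=3)[:,:,::-1],cv2.cvtColor(cv2.resize(m,None,fx=3,fy=3),8)]))
E
```

```text
145.0
outer 9850.5 [[277.6, 62.0], [376.0, 60.5], [377.8, 179.6], [279.4, 181.1]] [327.71702623 120.82246208] ((65.71702575683594, 72.82246398925781), (119.07722473144531, 98.36749267578125), 89.13194274902344)
0.044 [0.4685 0.4192 0.044 ] [np.float64(0.1009), np.float64(0.1213), np.float64(0.1085), np.float64(0.1214)] [np.float64(63.5), np.float64(-24.4), np.float64(-116.4), np.float64(152.1)]
0.062 [0.4688 0.4188 0.062 ] [np.float64(0.097), np.float64(0.1165), np.float64(0.1043), np.float64(0.1166)] [np.float64(63.5), np.float64(-24.4), np.float64(-116.4), np.float64(152.1)]
hole 6308.0 [[289.5, 73.0], [364.0, 71.4], [366.1, 167.4], [291.5, 169.1]] [327.75508213 120.23358154] ((65.75508117675781, 72.23358154296875), (96.04252624511719, 74.52587127685547), 88.75463104248047)
0.044 [0.4673 0.4199 0.044 ] [np.float64(0.077), np.float64(0.0977), np.float64(0.0816), np.float64(0.0978)] [np.float64(63.9), np.float64(-24.4), np.float64(-116.0), np.float64(152.9)]
0.062 [0.4677 0.4195 0.062 ] [np.float64(0.0739), np.float64(0.0938), np.float64(0.0784), np.float64(0.0939)] [np.float64(63.9), np.float64(-24.4), np.float64(-116.0), np.float64(152.9)]
ins [ 0.026  -0.0152  0.022 ]
ins [0.026  0.0143 0.022 ]
```

View pics/c4.png

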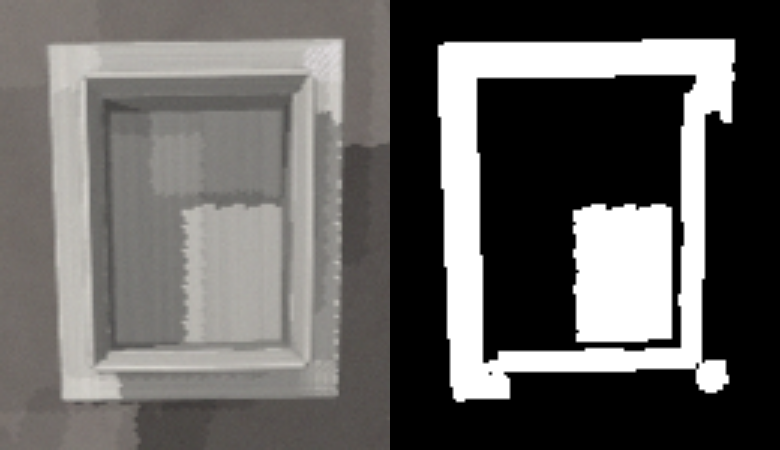

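The crop shows the flange corners at (48,45), (344,38), (338,396) and (63,398), and the mouth at (86,76), (309,76), (310,365) and (97,367). The floor is at (112,108), (284,110), (283,345) and (116,345).

```bash
python3 - <<'E'
from h import *
w=snap("wrist")
for n,z,X in(("flange",.044,[(48,45),(344,38),(338,396),(63,398)]),("mouth",.062,[(86,76),(309,76),(310,365),(97,367)]),("floor",.012,[(112,108),(284,110),(283,345),(116,345)])):
    P=[onz(w,262+u/3,48+v/3,z) for u,v in X];e=[P[(j+1)%4]-P[j] for j in range(4)]
    print(n,np.mean(P,0).round(4),[np.linalg.norm(q).round(4) for q in e],[np.degrees(np.arctan2(q[1],q[0])).round(1) for q in e])
    print(delta(np.mean(P,0)))
E
```

```text
flange [0.4689 0.4195 0.044 ] [np.float64(0.1013), np.float64(0.1215), np.float64(0.1012), np.float64(0.12)] [np.float64(64.0), np.float64(-26.3), np.float64(-116.8), np.float64(153.8)]
[array([ 89. ,   5.8, 297.1]), np.float64(62.919426953500064)]
mouth [0.4694 0.4198 0.062 ] [np.float64(0.0738), np.float64(0.0944), np.float64(0.0748), np.float64(0.095)] [np.float64(62.8), np.float64(-25.4), np.float64(-116.7), np.float64(154.0)]
[array([ 88.7,   6.4, 279.1]), np.float64(62.919426953500064)]
floor [0.4697 0.4197 0.012 ] [np.float64(0.0638), np.float64(0.0856), np.float64(0.065), np.float64(0.0863)] [np.float64(62.2), np.float64(-26.2), np.float64(-117.2), np.float64(153.0)]
[array([ 88.4,   6.4, 329.1]), np.float64(62.919426953500064)]
```

Call:
carry_out(motion=[[0,0.029,0.002,0,-0.4],[0,0.029,0.002,0.02,0],[0,0.03,0.0023,0.03,0],[0,0,0,0.03,0],[0,0,0,0.03,0],[0,0,0,0.03,0],[0,0,0,0.03,0],[0,0,0,0,0],[0,0,0,0,0],[0,0,0,0,0]])

```text
t: 8.63
position: [0.4704, 0.4199, 0.1735]
tool_rot: [0.23, 0.973, 0.001, 0.0]
ft_force: [-0.5, 0.4, -0.9]
width: 0.0115
gripper_force: 45.0
```

```bash
python3 - <<'E'
from h import *
w=snap("wrist","w5");si=snap("side");sc=snap("scene");q,T=tool();print(q,delta([.4693,.4197,.0835],63.3))
def up(d,u0,v0,w,h,k):return cv2.resize(d["color"][v0:v0+h,u0:u0+w],None,fx=k,fy=k,interpolation=2)
cv2.imwrite("pics/c5.png",np.hstack([cv2.resize(w["color"],(400,300)),up(si,290,70,100,75,4)])[:,:,::-1])
E
```

```text
[0.47062089 0.41979998 0.17362653] [array([ 1.2, -0.9, 90.1]), np.float64(63.47922155648337), np.float64(0.17922155648336968)]
```

View pics/c5.png

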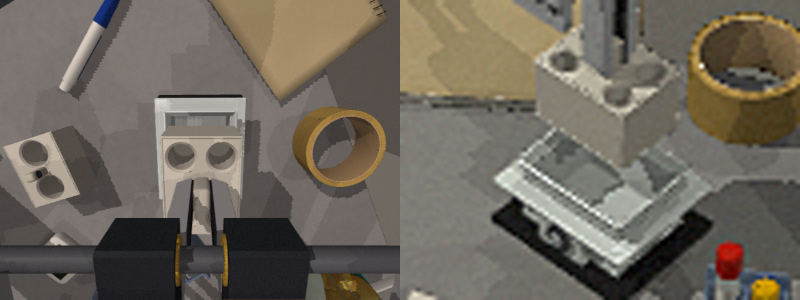

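The insert hangs square over the bucket, with its bores at (180,154) and (221,154) and the flange symmetric about it. I'll lower it in steps.

Call:
carry_out(motion=[[0,0.0006,-0.0008,0.015,0],[0,0,0,0.015,0],[0,0,0,0.01,0],[0,0,0,0.008,0],[0,0,0,0.006,0],[0,0,0,0.006,0],[0,0,0,0.005,0],[0,0,0,0,0]])

```text
t: 9.45
position: [0.4688, 0.4184, 0.1057]
tool_rot: [0.229, 0.973, -0.0, -0.0]
ft_force: [0.9, 0.0, -1.8]
width: 0.0119
gripper_force: 45.0
```

Call:
carry_out(motion=[[0,0,0,0.005,0],[0,0,0,0.005,0],[0,0,0,0.004,0],[0,0,0,0.004,0],[0,0,0,0.003,0],[0,0,0,0.001,0],[0,0,0,0,0],[0,0,0,0,0]])

```text
t: 10.12
position: [0.4691, 0.4188, 0.0847]
tool_rot: [0.229, 0.973, 0.0, 0.0]
ft_force: [0.3, -0.4, -1.6]
width: 0.0115
gripper_force: 45.0
```

Call:
carry_out(motion=[[0,0,0,0.001,0],[0,0,0,0.001,0],[0,0,0,0,0],[0.03,0,0,0,0],[0.03,0,0,0,0],[0.03,0,0,0,0],[0.03,0,0,-0.02,0],[0.03,0,0,-0.03,0],[0.03,0,0,-0.03,0],[0.03,0,0,-0.03,0]])

```text
t: 10.95
position: [0.4687, 0.4186, 0.1938]
tool_rot: [0.229, 0.973, -0.0, -0.0]
ft_force: [0.2, -0.3, -0.2]
width: 0.0301
gripper_force: 0.0
```

Call:
carry_out(motion=[[0.03,-0.02,0,-0.03,0],[0.03,-0.02,0,-0.03,0],[0.03,-0.01,0,0,0],[0.03,0,0,0,0],[0.03,0,0,0,0],[0.03,0,0,0,0]])

```text
t: 11.45
position: [0.5125, 0.3965, 0.2513]
tool_rot: [0.229, 0.974, -0.001, -0.001]
ft_force: [-0.4, 0.1, 0.0]
width: 0.03
gripper_force: 0.0
```

```bash
python3 - <<'E'
from h import *
w=snap("wrist","w6");si=snap("side","s6");q,T=tool();print(q)
u,v=map(int,proj(w,[.4693,.4197,.062]));print(u,v)
t,b=bores(w,(u-50,v-62,u+50,v+62));print(t,np.round(b,1))
for k in b:print(onz(w,k[0],k[1],.062).round(4))
def up(d,u0,v0,w,h,k):return cv2.resize(d["color"][v0:v0+h,u0:u0+w],None,fx=k,fy=k,interpolation=2)
# caps in the two fixed views
sc=snap("scene");P=[]
for d,bx in((si,(365,215,405,290)),(sc,(270,170,325,235))):
    h=cv2.cvtColor(d["color"],cv2.COLOR_RGB2HSV);m=cv2.inRange(h,(50,90,30),(90,255,255));M=np.zeros_like(m);M[bx[1]:bx[3],bx[0]:bx[2]]=m[bx[1]:bx[3],bx[0]:bx[2]]
    n,l,s,c=cv2.connectedComponentsWithStats(M);c=[c[i] for i in range(1,n) if s[i][4]>15];c.sort(key=lambda a:a[1] if d is si else -a[0]*0+a[0]);P.append(c);print(np.round(c,1))
for d,c in((si,P[0]),(sc,P[1])):
    for k in c:print(onz(d,*k,.087).round(4))
if len(P[0])==len(P[1])==2:
    for i in (0,1):print(tri([(si,*P[0][i]),(sc,*P[1][i])]))
a=cv2.resize(w["color"][v-100:v+100,u-133:u+133],(400,300));b=np.hstack([a,up(sc,255,160,100,75,4)])
cv2.imwrite("pics/c6.png",b[:,:,::-1])
E
```

```text
[0.51248123 0.39677918 0.2515474 ]
324 169
145.0 [[371.9 177.7 275. ]
 [304.4 138.4 549. ]
 [340.4 138.2 555. ]
 [337.3 189.2 794. ]
 [304.8 196.3 487. ]
 [332.  228.5 314. ]]
[0.4929 0.4523 0.062 ]
[0.4391 0.4159 0.062 ]
[0.4522 0.4425 0.062 ]
[0.4886 0.4219 0.062 ]
[0.4817 0.3945 0.062 ]
[0.5172 0.4029 0.062 ]
[[383.6 236.4]
 [385.2 260.4]]
[[292.3 199.3]
 [303.4 184.3]]
[0.6817 0.0339 0.087 ]
[ 0.6997 -0.0272  0.087 ]
[0.6834 0.0348 0.087 ]
[ 0.7011 -0.0277  0.087 ]
(array([0.68243842, 0.03451974, 0.08705317]), [np.float64(0.0009255684570105002), np.float64(0.0009255684570104132)])
(array([ 0.70008469, -0.02732939,  0.08780146]), [np.float64(0.00046289936089781414), np.float64(0.00046289936089758283)])
```

View pics/c6.png

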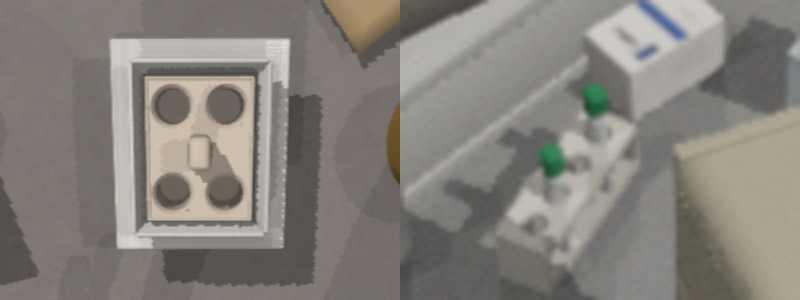

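The insert sits down inside the rim, square, with bores at (304,138), (340,138), (305,196) and about (337,196) in the full image. The two green caps triangulate at z 0.087, which matches the text.

```bash
python3 - <<'E'
from h import *
si=snap("side")
for u,v in((276,165),(333,190),(330,243),(260,307),(195,235)):print(onz(si,u,v,.2).round(3))
print(delta([.6824,.0345,.25],83.4), r.state()["joint_positions"].round(2))
E
```

```text
[0.407 0.082 0.2  ]
[0.552 0.051 0.2  ]
[ 0.583 -0.081  0.2  ]
[ 0.493 -0.255  0.2  ]
[ 0.306 -0.141  0.2  ]
[array([-313. , -249. ,    1.9]), np.float64(63.58391689557567), np.float64(-19.816083104424337)] [-0.22  0.45 -0.73  1.6   0.31  1.21  0.1 ]
```

Call:
carry_out(motion=[[0.045,-0.0313,-0.0249,0,0],[0.045,-0.0313,-0.0249,0,0],[0.045,-0.0313,-0.0249,0,0],[0.045,-0.0313,-0.0249,0,0],[0.045,-0.0313,-0.0249,0,0],[0.045,-0.0313,-0.0249,0,0],[0.045,-0.0313,-0.0249,0,0],[0.045,-0.0313,-0.0249,0,0],[0.045,-0.0313,-0.0249,0,0],[0.045,-0.0313,-0.0249,0,0]])

```text
t: 12.48
position: [0.6832, 0.0324, 0.2524]
tool_rot: [0.229, 0.973, -0.0, -0.0]
ft_force: [2.0, -0.2, 0.1]
width: 0.0453
gripper_force: 0.0
```

Call:
carry_out(motion=[[0.045,0,0,0,-7],[0.045,0,0,0,-7],[0.045,0,0,0,-6],[0.045,0,0,0,0],[0.045,0,0,0,0],[0.045,0,0,0,0]])

```text
t: 12.98
position: [0.6827, 0.0342, 0.2524]
tool_rot: [0.058, 0.998, 0.0, -0.0]
ft_force: [-0.1, 0.5, 0.2]
width: 0.0451
gripper_force: 0.0
```

```bash
cat >> h.py <<'E'
def caps(d,lo=15):
    h=cv2.cvtColor(d["color"],cv2.COLOR_RGB2HSV);m=cv2.inRange(h,(50,90,30),(90,255,255))
    n,l,s,c=cv2.connectedComponentsWithStats(m)
    return [(c[i][0],c[i][1],s[i][4],s[i][:4].tolist()) for i in range(1,n) if s[i][4]>lo]
E
python3 - <<'E'
from h import *
w=snap("wrist","w7");q,T=tool();print(q,r.state()["joint_positions"].round(2))
for c in caps(w,60):print(c,onz(w,c[0],c[1],.09).round(4))
for p in([.6824,.0345,.087],[.7001,-.0273,.0875]):print(proj(w,p),delta(p,83.4))
E
```

```text
[0.68276658 0.0342505  0.25251749] [ 0.34  0.5  -0.69  1.52  0.33  1.24  1.05]
(np.float64(322.06473214285717), np.float64(232.49330357142858), np.int32(448), [312, 220, 21, 26]) [0.6815 0.0339 0.09  ]
(np.float64(250.8402489626556), np.float64(261.6535269709544), np.int32(482), [239, 249, 25, 26]) [ 0.699  -0.0271  0.09  ]
(np.float64(322.9145146166745), np.float64(232.70334078090275)) [array([  0.4,   0.2, 165.5]), np.float64(83.35704869498109), np.float64(-0.042951305018917196)]
(np.float64(251.3196566883567), np.float64(262.0512739142071)) [array([-24.4, -59.1, 165. ]), np.float64(83.35704869498109), np.float64(-0.042951305018917196)]
```

View pics/w7.png

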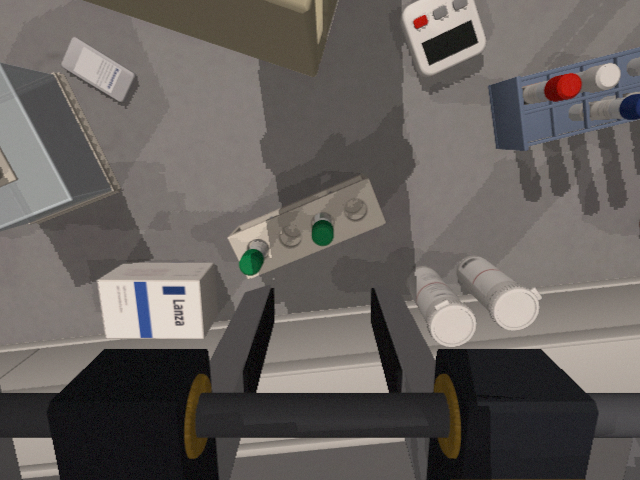

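The caps are at (322,232) and (251,262), within 1 mm of the fixed-view result, and the jaws are centred on the first. The bottles at (447,325) and (515,305) lie clear of the gripper.

Call:
carry_out(motion=[[0.045,0.0006,0,0.035,0],[0.045,0,0,0.035,0],[0.045,0,0,0.035,0],[0.045,0,0,0.03,0],[0.045,0,0,0.024,0],[0.045,0,0,0,0],[0.01,0,0,0,0],[0.01,0,0,0,0],[0.01,0,0,0,0],[0.01,0,0,0,0]], grip_force=15)

```text
t: 13.87
position: [0.6832, 0.0341, 0.0955]
tool_rot: [0.057, 0.998, 0.0, 0.001]
ft_force: [-0.4, -0.1, 0.3]
width: 0.022
gripper_force: 0.0
```

Call:
carry_out(motion=[[0.01,0,0,0,0],[0.01,0,0,0,0],[0.01,0,0,-0.01,0],[0.01,0,0,-0.03,0],[0.01,0,0,-0.04,0],[0.01,0,0,-0.04,0],[0.01,0,0,-0.04,0],[0.01,0,0,-0.03,0],[0.01,0,0,0,0],[0.01,0,0,0,0]])

```text
t: 14.7
position: [0.6829, 0.0342, 0.2865]
tool_rot: [0.057, 0.998, 0.0, 0.002]
ft_force: [0.6, -0.5, -1.1]
width: 0.0181
gripper_force: 15.0
```

```bash
python3 - <<'E'
from h import *
c=np.array([.4685,.4187]);ex=np.array([-.894,.448]);ey=np.array([.448,.894])
for a in(1,-1):
    p=c+a*(.024*ex+.015*ey);print(p.round(4),delta([*p,.25],63.5))
E
```

```text
[0.4538 0.4429] [array([274.1, 380.1,  35.5]), np.float64(83.49769527379924), np.float64(19.997695273799238)]
[0.4832 0.3945] [array([239.3, 335.4,  35.7]), np.float64(83.49769527379924), np.float64(19.997695273799238)]
```

Call:
carry_out(motion=[[0.01,0.0228,0.0316,0,0],[0.01,0.0228,0.0316,0,0],[0.01,0.0228,0.0316,0,0],[0.01,0.0228,0.0316,0,0],[0.01,0.0228,0.0316,0,0],[0.01,0.0228,0.0316,0,0],[0.01,0.0228,0.0316,0,0],[0.01,0.0228,0.0316,0,0],[0.01,0.0228,0.0316,0,0],[0.01,0.0228,0.0316,0,0]])

```text
t: 15.53
position: [0.4899, 0.3746, 0.2828]
tool_rot: [0.057, 0.998, -0.001, -0.0]
ft_force: [1.3, 0.5, 0.0]
width: 0.0183
gripper_force: 15.0
```

Call:
carry_out(motion=[[0.01,0.0228,0.0316,0,0],[0.01,0.0228,0.0316,0.03,0],[0.01,0,0,0.03,0],[0.01,0,0,0.03,0],[0.01,0,0,0.01,0],[0.01,0,0,0,0],[0.01,0,0,0,0],[0.01,0,0,0,0]])

```text
t: 16.2
position: [0.4569, 0.4368, 0.1898]
tool_rot: [0.057, 0.998, 0.001, 0.001]
ft_force: [0.7, -0.3, -0.8]
width: 0.0182
gripper_force: 15.0
```

```bash
python3 - <<'E'
from h import *
w=snap("wrist","w8");print(tool()[0],delta([.4538,.4429,.115]))
si=snap("side");sc=snap("scene")
def up(d,u0,v0,w,h,k):return cv2.resize(d["color"][v0:v0+h,u0:u0+w],None,fx=k,fy=k,interpolation=2)
cv2.imwrite("pics/c8.png",np.vstack([np.hstack([up(si,300,60,80,60,5),up(sc,200,300,80,60,5)]),cv2.resize(w["color"][100:400,120:520],(800,600))[0:300]])[:,:,::-1])
for n,d in(("s",si),("c",sc)):
    for c in caps(d,10):print(n,np.round(c[:2],1),c[2],onz(d,c[0],c[1],tool()[0][2]-.008).round(4))
E
```

```text
[0.45693625 0.43684162 0.18995626] [array([ 3.9,  5.5, 75. ]), np.float64(83.46656230819725)]
s [341.2  71.5] 11 [0.4625 0.4409 0.1817]
s [436.4  95.2] 691 [0.7202 0.4245 0.1817]
s [453.5  82.9] 14 [0.7551 0.4808 0.1817]
s [439.  130.2] 17 [0.7472 0.3085 0.1817]
s [385.2 260.4] 62 [ 0.7023 -0.0784  0.1817]
c [133.6 292.2] 449 [0.6847 0.5191 0.1817]
c [165.1 310.3] 31 [0.5957 0.4968 0.1817]
c [144.4 318.1] 47 [0.6127 0.5383 0.1817]
c [154.4 319.3] 27 [0.5944 0.5249 0.1817]
c [227.6 332.2] 72 [0.4564 0.436  0.1817]
```

View pics/c8.png

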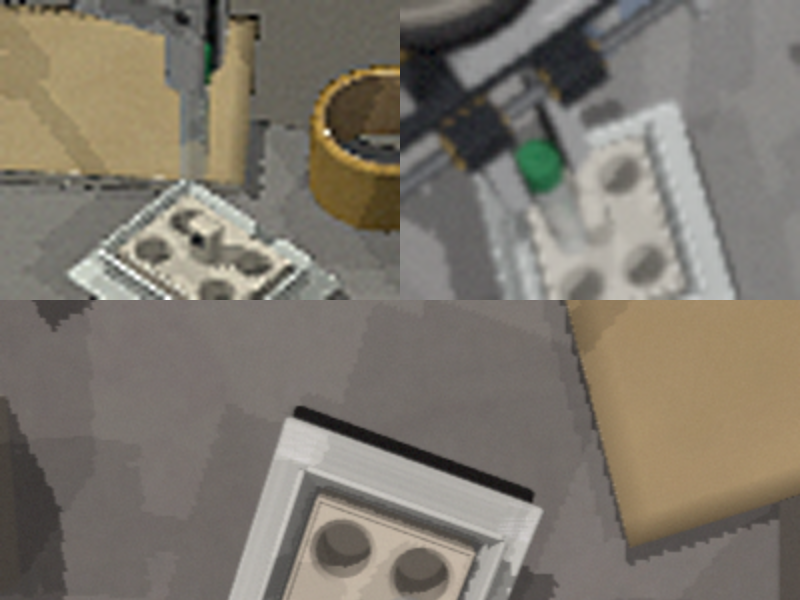

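The tube hangs upright, still about 37 mm above the insert's top. In the side crop the bores are at (185,220), (152,250), (255,262) and (218,290); in the wrist crop two bores are at (342,545) and (420,573).

```bash
python3 - <<'E'
from h import *
si=snap("side");w=snap("wrist")
P=[onz(si,300+u/5,60+v/5,.062) for u,v in((185,220),(152,250),(255,262),(218,290))];print(np.round(P,4),np.mean(P,0))
for u,v in((342,545),(420,573)):print(onz(w,120+u/2,100+(v-300)/2,.062).round(4))
t,b=bores(w,(275,200,350,262),thr=125);print(b,[onz(w,*k[:2],.062).round(4) for k in b])
c=np.array([.4685,.4187]);ex=np.array([-.894,.448]);ey=np.array([.448,.894])
for a in(1,-1):
  for e in (1,-1): print(c+a*.024*ex+e*.015*ey)
E
```

```text
[[0.4525 0.4408 0.062 ]
 [0.4409 0.4131 0.062 ]
 [0.4994 0.4204 0.062 ]
 [0.485  0.394  0.062 ]] [0.46944188 0.4170452  0.062     ]
[0.4377 0.4162 0.062 ]
[0.4512 0.4428 0.062 ]
[(np.float64(275.64285714285717), np.float64(202.28571428571428), np.int32(14)), (np.float64(323.4192825112108), np.float64(208.8071748878924), np.int32(446)), (np.float64(290.2862010221465), np.float64(223.29471890971038), np.int32(587)), (np.float64(329.4166666666667), np.float64(236.20108695652175), np.int32(552)), (np.float64(347.2647058823529), np.float64(255.88235294117646), np.int32(34)), (np.float64(304.6629213483146), np.float64(256.6741573033708), np.int32(89)), (np.float64(331.5), np.float64(260.2), np.int32(10))] [array([0.4221, 0.4075, 0.062 ]), array([0.4306, 0.4404, 0.062 ]), array([0.4382, 0.4157, 0.062 ]), array([0.4509, 0.4424, 0.062 ]), array([0.4671, 0.4537, 0.062 ]), array([0.4641, 0.4227, 0.062 ]), array([0.469 , 0.4419, 0.062 ])]
[0.453764 0.442862]
[0.440324 0.416042]
[0.496676 0.421358]
[0.483236 0.394538]
```

Call:
carry_out(motion=[[0.01,0.004,0.0052,0,0],[0.01,0,0,0.015,0],[0.01,0,0,0.015,0],[0.01,0,0,0,0],[0.01,0,0,0.005,0],[0.01,0,0,0.005,0],[0.01,0,0,0.005,0],[0.01,0,0,0,0],[0.01,0,0,0,0]])

```text
t: 17.2
position: [0.4528, 0.4421, 0.1431]
tool_rot: [0.057, 0.998, -0.0, -0.0]
ft_force: [-0.4, 0.5, -0.5]
width: 0.0183
gripper_force: 15.0
```

Call:
carry_out(motion=[[0.01,0,0,0.006,0],[0.01,0,0,0.006,0],[0.01,0,0,0.006,0],[0.01,0,0,0.005,0],[0.01,0,0,0.004,0],[0.01,0,0,0.002,0],[0.01,0,0,0.001,0],[0.01,0,0,0,0],[0.01,0,0,0,0]])

```text
t: 17.95
position: [0.4528, 0.4422, 0.1133]
tool_rot: [0.057, 0.998, 0.0, 0.0]
ft_force: [0.2, -0.2, 0.6]
width: 0.0186
gripper_force: 15.0
```

Call:
carry_out(motion=[[0.04,0,0,0,0],[0.04,0,0,0,0],[0.04,0,0,0,0],[0.045,0,0,-0.02,0],[0.045,0,0,-0.03,0],[0.045,0,0,-0.03,0],[0.045,0,0,-0.04,0],[0.045,0,0,-0.04,0],[0.045,0,0,0,0],[0.045,0,0,0,0]])

```text
t: 18.78
position: [0.4533, 0.4429, 0.2757]
tool_rot: [0.057, 0.998, 0.001, 0.002]
ft_force: [0.4, -0.4, -1.1]
width: 0.0451
gripper_force: 0.0
```

```bash
python3 - <<'E'
from h import *
si=snap("side");sc=snap("scene");w=snap("wrist")
S=[c for c in caps(si,10) if abs(c[0]-335)<25 and abs(c[1]-108)<35];C=[c for c in caps(sc,10) if abs(c[0]-235)<25 and abs(c[1]-345)<35]
print(S,C);print(tri([(si,*S[0][:2]),(sc,*C[0][:2])]))
print(tool()[0],delta([.7003,-.0273,.2704],83.4))
E
```

```text
[(np.float64(337.0444444444444), np.float64(92.64444444444445), np.int32(45), [335, 88, 6, 10])] [(np.float64(232.96491228070175), np.float64(349.9122807017544), np.int32(57), [229, 346, 8, 9])]
(array([0.4518225 , 0.44250981, 0.10341749]), [np.float64(0.00022658286980557635), np.float64(0.00022658286980556145)])
[0.45259817 0.44151729 0.2720842 ] [array([-299.1, -437.8,    2. ]), np.float64(83.51229054052705), np.float64(0.11229054052704157)]
```

Cap 1 stands at z 0.1034, against 0.104 for fully seated.

Call:
carry_out(motion=[[0.045,-0.0214,-0.0313,0,0],[0.045,-0.0214,-0.0313,0,0],[0.045,-0.0214,-0.0313,0,0],[0.045,-0.0214,-0.0313,0,0],[0.045,-0.0214,-0.0313,0,0],[0.045,-0.0214,-0.0313,0,0],[0.045,-0.0214,-0.0313,0,0],[0.045,-0.0214,-0.0313,0,0],[0.045,-0.0214,-0.0313,0,0],[0.045,-0.0214,-0.0313,0,0]])

```text
t: 19.77
position: [0.6301, 0.1048, 0.2717]
tool_rot: [0.057, 0.998, -0.0, -0.001]
ft_force: [0.6, 1.0, 0.4]
width: 0.045
gripper_force: 0.0
```

Call:
carry_out(motion=[[0.045,-0.0214,-0.0313,0,0],[0.045,-0.0214,-0.0313,0,0],[0.045,-0.0214,-0.0313,0,0],[0.045,-0.0209,-0.0309,0.002,0],[0.045,0,0,0.03,0],[0.045,0,0,0,0],[0.045,0,0,0,0],[0.045,0,0,0,0]])

```text
t: 20.43
position: [0.7002, -0.0252, 0.2415]
tool_rot: [0.056, 0.998, 0.0, -0.0]
ft_force: [-0.3, 0.2, 0.3]
width: 0.0449
gripper_force: 0.0
```

```bash
python3 - <<'E'
from h import *
w=snap("wrist");q,T=tool();print(q)
for c in caps(w,60):print(c,onz(w,c[0],c[1],.09).round(4))
print(delta([.7003,-.0273,.0945],83.4))
E
```

```text
[ 0.70050427 -0.02504024  0.24217489]
(np.float64(319.56485355648533), np.float64(236.52092050209205), np.int32(478), [309, 224, 22, 26]) [ 0.6993 -0.0274  0.09  ]
[array([  0. ,  -2.4, 147.7]), np.float64(83.62700743336622), np.float64(0.22700743336621088)]
```

Call:
carry_out(motion=[[0.045,0,-0.0024,0.03,0],[0.045,0,0,0.035,0],[0.045,0,0,0.035,0],[0.045,0,0,0.03,0],[0.045,0,0,0.0175,0],[0.045,0,0,0,0],[0.01,0,0,0,0],[0.01,0,0,0,0],[0.01,0,0,0,0],[0.01,0,0,0,0]], grip_force=15)

```text
t: 21.32
position: [0.7011, -0.0289, 0.0956]
tool_rot: [0.057, 0.998, -0.0, 0.001]
ft_force: [0.1, -0.4, 0.2]
width: 0.0217
gripper_force: 0.1
```

Call:
carry_out(motion=[[0.01,0,0,0,0],[0.01,0,0,0,0],[0.01,0,0,-0.01,0],[0.01,0,0,-0.03,0],[0.01,0,0,-0.04,0],[0.01,0,0,-0.04,0],[0.01,0,0,-0.04,0],[0.01,0,0,-0.04,0],[0.01,0,0,0,0],[0.01,0,0,0,0]])

```text
t: 22.15
position: [0.7011, -0.0287, 0.2973]
tool_rot: [0.057, 0.998, 0.0, 0.002]
ft_force: [0.1, -0.2, -1.3]
width: 0.0181
gripper_force: 15.0
```

```bash
python3 - <<'E'
from h import *
print(tool()[0],delta([.4835,.3944,.29],83.4),delta([.4835,.3944,.19],83.4))
E
```

```text
[ 0.70110345 -0.02872381  0.29730649] [array([264.1, 395.8,   6.1]), np.float64(83.511498223809), np.float64(0.11149822380899366)] [array([264.6, 395.8, 106.1]), np.float64(83.511498223809), np.float64(0.11149822380899366)]
```

Call:
carry_out(motion=[[0.01,0.022,0.033,0,0],[0.01,0.022,0.033,0,0],[0.01,0.022,0.033,0,0],[0.01,0.022,0.033,0,0],[0.01,0.022,0.033,0,0],[0.01,0.022,0.033,0,0],[0.01,0.022,0.033,0,0],[0.01,0.022,0.033,0,0],[0.01,0.022,0.033,0,0],[0.01,0.022,0.033,0,0]])

```text
t: 22.98
position: [0.5174, 0.3247, 0.2931]
tool_rot: [0.057, 0.998, -0.0, -0.0]
ft_force: [1.4, 0.1, -0.4]
width: 0.0181
gripper_force: 15.0
```

Call:
carry_out(motion=[[0.01,0.022,0.033,0,0],[0.01,0.022,0.0328,0.03,0],[0.01,0,0,0.03,0],[0.01,0,0,0.03,0],[0.01,0,0,0.02,0],[0.01,0,0,0,0],[0.01,0,0,0,0],[0.01,0,0,0,0]])

```text
t: 23.65
position: [0.4858, 0.3888, 0.1896]
tool_rot: [0.057, 0.998, 0.0, 0.0]
ft_force: [0.4, 0.4, 0.7]
width: 0.0184
gripper_force: 15.0
```

```bash
python3 - <<'E'
from h import *
print(tool()[0],delta([.4835,.3944,.17],83.4))
E
```

```text
[0.48579502 0.38876346 0.18963268] [array([ 2.9,  5.3, 19.6]), np.float64(83.50759239534267), np.float64(0.10759239534266385)]
```

Call:
carry_out(motion=[[0.01,0.003,0.0054,0,0],[0.01,0,0,0.015,0],[0.01,0,0,0.015,0],[0.01,0,0,0,0],[0.01,0,0,0.005,0],[0.01,0,0,0.005,0],[0.01,0,0,0.005,0],[0.01,0,0,0,0],[0.01,0,0,0,0]])

```text
t: 24.4
position: [0.4831, 0.3941, 0.1433]
tool_rot: [0.057, 0.998, -0.0, -0.0]
ft_force: [-0.2, -0.0, -0.3]
width: 0.0181
gripper_force: 15.0
```

Call:
carry_out(motion=[[0.01,0,0,0.006,0],[0.01,0,0,0.006,0],[0.01,0,0,0.006,0],[0.01,0,0,0.005,0],[0.01,0,0,0.004,0],[0.01,0,0,0.002,0],[0.01,0,0,0.001,0],[0.01,0,0,0,0],[0.01,0,0,0,0]])

```text
t: 25.15
position: [0.4832, 0.3943, 0.1136]
tool_rot: [0.057, 0.998, 0.0, 0.0]
ft_force: [-0.1, 1.5, -0.6]
width: 0.0182
gripper_force: 15.0
```

Call:
carry_out(motion=[[0.04,0,0,0,0],[0.04,0,0,0,0],[0.04,0,0,0,0],[0.045,0,0,-0.02,0],[0.045,0,0,-0.03,0],[0.045,0,0,-0.03,0],[0.045,0,0,-0.04,0],[0.045,0,0,-0.04,0],[0.045,0,0,-0.03,0],[0.045,0,0,-0.03,0]])

```text
t: 25.98
position: [0.483, 0.3942, 0.3359]
tool_rot: [0.056, 0.998, 0.0, 0.001]
ft_force: [1.0, -0.6, -0.4]
width: 0.0449
gripper_force: 0.0
```

```bash
python3 - <<'E'
from h import *
si=snap("side");sc=snap("scene");w=snap("wrist")
S=[c for c in caps(si,10) if abs(c[0]-340)<25 and abs(c[1]-108)<35];C=[c for c in caps(sc,10) if abs(c[0]-240)<25 and abs(c[1]-345)<35]
S.sort();C.sort()
for i in S:
  for j in C:print(i[:3],j[:3],tri([(si,*i[:2]),(sc,*j[:2])]))
print(tool()[0],r.state()["joint_positions"].round(2))
def up(d,u0,v0,w,h,k):return cv2.resize(d["color"][v0:v0+h,u0:u0+w],None,fx=k,fy=k,interpolation=2)
cv2.imwrite("pics/c9.png",np.hstack([up(si,300,75,80,60,5),up(si,275,290,80,60,5)])[:,:,::-1])
E
```

```text
(np.float64(337.0), np.float64(92.69565217391305), np.int32(46)) (np.float64(232.94827586206895), np.float64(349.7931034482759), np.int32(58)) (array([0.45188936, 0.4423023 , 0.10351109]), [np.float64(0.0003703397609141683), np.float64(0.0003703397609142122)])
(np.float64(337.0), np.float64(92.69565217391305), np.int32(46)) (np.float64(240.26785714285714), np.float64(326.64285714285717), np.int32(56)) (array([0.46342242, 0.40194188, 0.14361665]), [np.float64(0.0009804473525916856), np.float64(0.0009804473525916342)])
(np.float64(343.1276595744681), np.float64(106.7872340425532), np.int32(47)) (np.float64(232.94827586206895), np.float64(349.7931034482759), np.int32(58)) (array([0.47150532, 0.43674664, 0.06006974]), [np.float64(0.00033875385284552203), np.float64(0.00033875385284546386)])
(np.float64(343.1276595744681), np.float64(106.7872340425532), np.int32(47)) (np.float64(240.26785714285714), np.float64(326.64285714285717), np.int32(56)) (array([0.48272247, 0.39486637, 0.10372293]), [np.float64(0.0003273625863465491), np.float64(0.0003273625863466656)])
[0.48357147 0.39488817 0.33586249] [-0.15  0.37 -0.85  1.55  0.29  1.35  0.43]
```

View pics/c9.png

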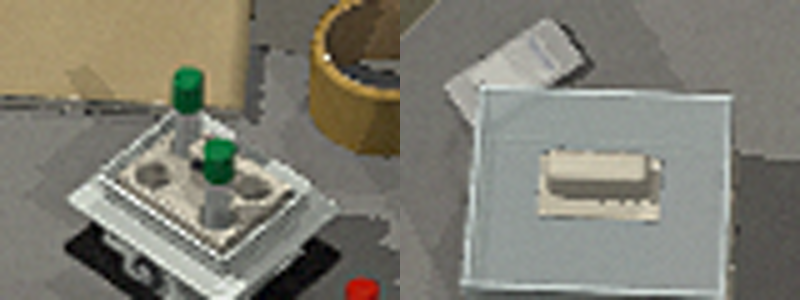

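The two caps stand upright at z 0.1035 and 0.1037 in diagonal bores. The lid's bar is in clear view at crop (600,175). Now the lid.

```bash
python3 - <<'E'
from h import *
print(delta([.592,-.225,.30],104.3))
E
```

```text
[array([-177.7, -603.7,   34.8]), np.float64(83.50550223497667), np.float64(-20.794497765023323)]
```

Call:
carry_out(motion=[[0.045,-0.0111,-0.0377,0,0],[0.045,-0.0111,-0.0377,0,0],[0.045,-0.0111,-0.0377,0,0],[0.045,-0.0111,-0.0377,0,0],[0.045,-0.0111,-0.0377,0,0],[0.045,-0.0111,-0.0377,0,0],[0.045,-0.0111,-0.0377,0,0],[0.045,-0.0111,-0.0377,0,0],[0.045,-0.0111,-0.0377,0,0],[0.045,-0.0111,-0.0377,0,0]])

```text
t: 26.97
position: [0.5504, 0.0047, 0.3325]
tool_rot: [0.057, 0.998, -0.0, -0.001]
ft_force: [1.6, 0.3, 0.6]
width: 0.0448
gripper_force: 0.0
```

Call:
carry_out(motion=[[0.045,-0.0111,-0.0377,0,0],[0.045,-0.0111,-0.0377,0,0],[0.045,-0.0111,-0.0377,0,0],[0.045,-0.0111,-0.0377,0,0],[0.045,-0.0111,-0.0377,0,0],[0.045,-0.0111,-0.0377,0,0],[0.045,0,0,0.015,-7],[0.045,0,0,0.015,-7],[0.045,0,0,0.005,-6.8],[0.045,0,0,0,0]])

```text
t: 27.8
position: [0.5903, -0.2254, 0.2956]
tool_rot: [-0.128, 0.992, 0.001, -0.002]
ft_force: [-0.2, 0.5, 0.7]
width: 0.0453
gripper_force: 0.0
```

Call:
carry_out(motion=[[0.045,0,0,0,0],[0.045,0,0,0,0],[0.045,0,0,0,0]])

```text
t: 28.05
position: [0.5917, -0.2252, 0.2989]
tool_rot: [-0.123, 0.992, -0.0, 0.0]
ft_force: [0.5, 0.3, -0.2]
width: 0.045
gripper_force: 0.0
```

```bash
python3 - <<'E'
from h import *
w=snap("wrist","w10");print(tool()[0],r.state()["joint_positions"].round(2),delta([.592,-.225,.3],104.3),proj(w,[.592,-.225,.109]))
E
```

```text
[ 0.59171956 -0.22513996  0.29898535] [ 0.74  0.37 -0.63  1.58  0.22  1.26  1.89] [array([-0.3,  0.1, -1. ]), np.float64(104.19296726459983), np.float64(-0.10703273540016767)] (np.float64(322.6975772337408), np.float64(227.06873647683594))
```

View pics/w10.png

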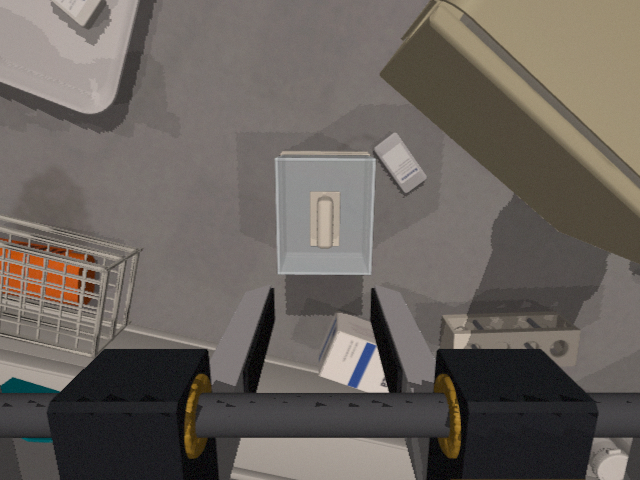

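The lid is square to the camera: top corners (276,158), (375,158), (371,274) and (279,274), bar top centred at about (325,222).

```bash
python3 - <<'E'
from h import *
w=snap("wrist")
P=[onz(w,*q,.079) for q in((276,158),(375,158),(371,274),(279,274))];e=[P[(j+1)%4]-P[j] for j in range(4)]
print(np.mean(P,0),[np.linalg.norm(q).round(4) for q in e],[np.degrees(np.arctan2(q[1],q[0])).round(1) for q in e])
h=cv2.cvtColor(w["color"],cv2.COLOR_RGB2HSV)[185:258,300:350];print(h[10:60:10,::4].tolist()[2])
g=w["color"][185:258,300:350].astype(int);m=((g[...,0]-g[...,2])>8).astype(np.uint8)
u=np.argwhere(m);print(u.min(0)+[185,300],u.max(0)+[185,300])
sp=onz(w,325,222,.109);print(sp,delta([sp[0],sp[1],.095]))
si=snap("side");print(tri([(w,325,222),(si,275+600/5,290+165/5)]), proj(si,sp))
E
```

```text
[ 0.5895506  -0.22317984  0.079     ] [np.float64(0.0896), np.float64(0.1107), np.float64(0.0898), np.float64(0.1108)] [np.float64(104.1), np.float64(14.0), np.float64(-75.8), np.float64(-166.1)]
[[60, 2, 148], [0, 0, 145], [120, 2, 145], [16, 37, 181], [16, 38, 163], [17, 41, 182], [14, 38, 194], [16, 39, 189], [14, 41, 125], [17, 39, 176], [60, 4, 133], [135, 4, 144], [60, 7, 144]]
[191 309] [248 340]
[ 0.58719225 -0.22415048  0.109     ] [array([  4.2,   2.2, 203.9]), np.float64(104.22311765831284)]
(array([ 0.68269882, -0.18133289,  0.01088142]), [np.float64(0.08300499608261193), np.float64(0.0830049960826121)]) (np.float64(312.5573182776452), np.float64(322.11781628466196))
```

Call:
carry_out(motion=[[0.045,0.0015,0.0015,0.035,0],[0.045,0,0,0.035,0],[0.045,0,0,0.035,0],[0.045,0,0,0.035,0],[0.045,0,0,0.03,0],[0.045,0,0,0.025,0],[0.045,0,0,0,0],[0.045,0,0,0,0],[0.045,0,0,0,0]], grip_force=40)

```text
t: 28.95
position: [0.5905, -0.2243, 0.1051]
tool_rot: [-0.124, 0.992, -0.0, 0.001]
ft_force: [0.4, -0.4, 0.4]
width: 0.0448
gripper_force: 0.0
```

Call:
carry_out(motion=[[0.01,0,0,0,0],[0.01,0,0,0,0],[0.01,0,0,0,0],[0.01,0,0,0,0],[0.01,0,0,0,0],[0.01,0,0,0,0],[0.01,0,0,0,0]])

```text
t: 29.53
position: [0.5898, -0.2242, 0.1037]
tool_rot: [-0.125, 0.992, -0.0, 0.0]
ft_force: [-0.7, 1.5, 4.2]
width: 0.0142
gripper_force: 40.0
```

Call:
carry_out(motion=[[0.01,0,0,-0.01,0],[0.01,0,0,-0.025,0],[0.01,0,0,-0.035,0],[0.01,0,0,-0.035,0],[0.01,0,0,-0.035,0],[0.01,0,0,-0.035,0],[0.01,0,0,-0.035,0],[0.01,0,0,-0.035,0],[0.01,0,0,-0.015,0],[0.01,0,0,0,0]])

```text
t: 30.37
position: [0.5908, -0.224, 0.3684]
tool_rot: [-0.125, 0.992, -0.001, 0.003]
ft_force: [0.7, 0.5, -0.8]
width: 0.0135
gripper_force: 40.0
```

```bash
python3 - <<'E'
from h import *
print(tool()[0],delta([.535,.388,.365],63.4))
E
```

```text
[ 0.59077734 -0.22402117  0.36840867] [array([-97.3, 606.8,   1.9]), np.float64(104.31940969244575), np.float64(40.919409692445754)]
```

Call:
carry_out(motion=[[0.01,-0.006,0.02,0,0],[0.01,-0.006,0.037,0,0],[0.01,-0.006,0.037,0,0],[0.01,-0.006,0.037,0,0],[0.01,-0.006,0.037,0,0],[0.01,-0.006,0.037,0,0],[0.01,-0.006,0.037,0,0],[0.01,-0.006,0.037,0,0],[0.01,-0.006,0.037,0,0],[0.01,-0.006,0.037,0,0]])

```text
t: 31.2
position: [0.5595, 0.1342, 0.3631]
tool_rot: [-0.125, 0.992, -0.0, -0.0]
ft_force: [1.6, -0.7, -0.9]
width: 0.0137
gripper_force: 40.0
```

Call:
carry_out(motion=[[0.01,-0.006,0.037,0,0],[0.01,-0.006,0.037,0,0],[0.01,-0.006,0.037,0,0],[0.01,-0.006,0.037,0,0],[0.01,-0.006,0.037,0,0],[0.01,-0.006,0.037,0,0],[0.01,0,0.02,0,0],[0.01,0,0,0,5],[0.01,0,0,0,6],[0.01,0,0,0,6]])

```text
t: 32.03
position: [0.5349, 0.3765, 0.3626]
tool_rot: [0.025, 1.0, -0.0, -0.001]
ft_force: [0.0, -0.3, -1.0]
width: 0.0135
gripper_force: 40.0
```

Call:
carry_out(motion=[[0.01,0,0,0,6],[0.01,0,0,0,6],[0.01,0,0,0,6],[0.01,0,0,0,6],[0.01,0,0,0,0],[0.01,0,0,0,0],[0.01,0,0,0,0]])

```text
t: 32.62
position: [0.5354, 0.376, 0.3632]
tool_rot: [0.229, 0.973, -0.0, -0.0]
ft_force: [-0.1, 0.9, -0.7]
width: 0.0135
gripper_force: 40.0
```

```bash
python3 - <<'E'
from h import *
w=snap("wrist","w11");print(tool()[0],delta([.4688,.4189,.25],63.4),r.state()["joint_positions"].round(2))
E
```

```text
[0.53546547 0.37600071 0.36325953] [array([ 78.8,   8.7, 113.3]), np.float64(63.49896423141629), np.float64(0.0989642314162893)] [-0.19  0.39 -0.72  1.44  0.26  1.41  0.19]
```

View pics/w11.png

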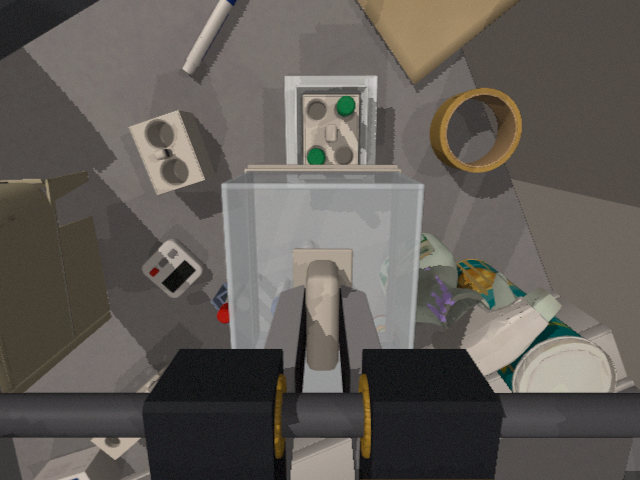

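The lid hangs level. Both caps sit in diagonal bores at (345,105) and (316,157), and the lid's front edge at row 184 is parallel to the bucket.

```bash
python3 - <<'E'
from h import *
w=snap("wrist");q,T=tool()
for u,v in((223,185),(423,185)):print(T.inv().apply(onz(w,u,v,q[2]-.0255)-q).round(4))
for u,v in((345,105),(316,157)):print(onz(w,u,v,.114).round(4))
E
```

```text
[ 0.0551 -0.0451  0.0255]
[0.055  0.045  0.0255]
[0.4515 0.4414 0.114 ]
[0.4821 0.3953 0.114 ]
```

Call:
carry_out(motion=[[0.01,0.02,0.002,0,0],[0.01,0.03,0.0037,0,0],[0.01,0.0288,0.003,0,0],[0.01,0,0,0.03,0],[0.01,0,0,0.04,0],[0.01,0,0,0.035,0],[0.01,0,0,0.01,0],[0.01,0,0,0,0],[0.01,0,0,0,0],[0.01,0,0,0,0]])

```text
t: 33.55
position: [0.4698, 0.4202, 0.2508]
tool_rot: [0.231, 0.973, 0.001, 0.001]
ft_force: [-0.2, 0.7, -1.8]
width: 0.0135
gripper_force: 40.0
```

```bash
python3 - <<'E'
from h import *
print(tool()[0],delta([.4687,.4188,.1485],63.4))
E
```

```text
[0.46979003 0.42015838 0.25079943] [array([  0.4,  -2. , 102.3]), np.float64(63.32338214926663), np.float64(-0.07661785073337057)]
```

Call:
carry_out(motion=[[0.01,0.0004,-0.0016,0.015,0],[0.01,0,0,0.015,0],[0.01,0,0,0.015,0],[0.01,0,0,0.012,0],[0.01,0,0,0.008,0],[0.01,0,0,0.006,0],[0.01,0,0,0.006,0],[0.01,0,0,0.005,0],[0.01,0,0,0,0],[0.01,0,0,0,0]])

```text
t: 34.38
position: [0.468, 0.4181, 0.1666]
tool_rot: [0.231, 0.973, 0.0, -0.0]
ft_force: [0.2, 0.3, -0.6]
width: 0.0139
gripper_force: 40.0
```

Call:
carry_out(motion=[[0.01,0,0,0.005,0],[0.01,0,0,0.005,0],[0.01,0,0,0.004,0],[0.01,0,0,0.003,0],[0.01,0,0,0.001,0],[0.01,0,0,0,0],[0.01,0,0,0,0]])

```text
t: 34.97
position: [0.468, 0.4181, 0.1486]
tool_rot: [0.231, 0.973, 0.0, -0.0]
ft_force: [0.0, 0.5, -1.3]
width: 0.0137
gripper_force: 40.0
```

Call:
carry_out(motion=[[0.01,0,0,0.001,0],[0.01,0,0,0.0005,0],[0.01,0,0,0,0],[0.01,0,0,0,0]])

```text
t: 35.3
position: [0.4682, 0.4183, 0.1476]
tool_rot: [0.231, 0.973, 0.0, 0.0]
ft_force: [0.1, -0.7, 4.9]
width: 0.0139
gripper_force: 40.0
```

Contact on the flange; release and retreat.

Call:
carry_out(motion=[[0.045,0,0,0,0],[0.045,0,0,0,0],[0.045,0,0,0,0],[0.045,0,0,-0.015,0],[0.045,0,0,-0.03,0],[0.045,0,0,-0.04,0],[0.045,-0.02,0,-0.03,0],[0.045,-0.03,0,-0.02,0],[0.045,-0.03,0,0,0],[0.045,0,0,0,0]])

```text
t: 36.13
position: [0.5451, 0.3783, 0.2841]
tool_rot: [0.234, 0.972, 0.0, 0.002]
ft_force: [-0.5, -0.4, -1.4]
width: 0.0447
gripper_force: 0.0
```

Call:
carry_out(motion=[[0.045,0,0,0,0],[0.045,0,0,0,0],[0.045,0,0,0,0]])

```text
t: 36.38
position: [0.5384, 0.3828, 0.2823]
tool_rot: [0.23, 0.973, 0.0, -0.0]
ft_force: [-0.2, 0.7, 0.6]
width: 0.0449
gripper_force: 0.0
```

```bash
python3 - <<'E'
from h import *
w=snap("wrist");si=snap("side");print(tool()[0])
def up(d,u0,v0,w,h,k):return cv2.resize(d["color"][v0:v0+h,u0:u0+w],None,fx=k,fy=k,interpolation=2)
cv2.imwrite("pics/c12.png",np.hstack([cv2.resize(w["color"],(400,300)),up(si,290,60,100,75,4)])[:,:,::-1])
E
```

```text
[0.5385292  0.38274755 0.28217143]
```

View pics/c12.png

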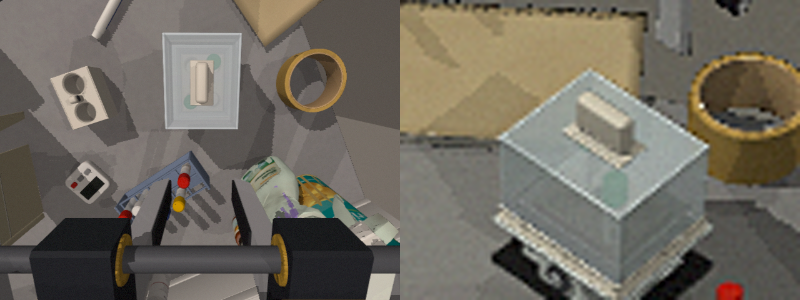

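The lid sits level on the flange, with the caps visible under it and the gripper clear. The lid's height at contact (TCP 0.1476, less 0.1037 at the grasp) was about 0.044 above the worktop, as specified.

```bash
python3 -c "
from bench import r
print(r.sign_off())"
```

```text
the job is handed in; nothing more can be done
None
```

The bucket is made up and handed in: the four-bore insert is home, both tubes stand in diagonally opposite bores, the lid is down on the flange, and the wide-bore insert was not touched; the hand-in returned no pass/fail verdict.

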